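# Lift the offset stand lever at its balance point and hold it level over its two-pin cradle

## Task

First take the small brown dropper bottle off the blue cradle and stand it upright on the bare worktop, about a hand's width away from the cradle, and let go of it. Then grip the grey-headed stand lever on its yellow balance band, lift it, and finish while still holding it, level and still, about 5 to 6 cm clear above the cradle's pins, lined up ready to be lowered: the heavy head's bore straight above the thick pin and the small eye straight above the thin pin. Do not let the lever touch the cradle, never tip the bottle over, and leave everything else where it stands.

Things in the scene. Friction and masses are not known exactly. Their poses are not given: they have to be found in the camera images.
- balance (a point): Balance point of the loose lever (about 0.36 kg, lying flat), at mid-height of its bar, 11 mm above the flat underside. The aluminium bar is 16 mm wide, 22 mm high; a yellow band, 30 mm long, is centred here: grip here, across the bar. x runs along the bar from the heavy head (x = -66 mm) to the small eye (x = +164 mm), z up. The grey block joining head and bar ends at x = -27 mm
- head (a point): Centre of the upright through bore (25 mm diameter) of the lever's heavy grey round head (54 mm diameter, 36 mm high, black clamp knob behind it), 11 mm above the lever's underside, 66 mm from the balance point; axes as balance
- eye (a point): Centre of the upright through hole (17 mm diameter) of the eye at the light end of the stand lever, 11 mm above the underside; the eye is 30 mm in outside diameter. It lies 164 mm from the balance point; axes as balance
- lever: The stand lever itself, 278 mm long in all; origin on its underside directly below balance, same axes
- cradle: Blue two-pin cradle fixed to the worktop: base plate 300 x 86 x 12 mm, an aluminium pedestal with a steel pin near each end, pin tips (highest) 50 mm above the worktop. Origin on the worktop, below where the lever's balance point belongs; x runs along the plate from thick pin (x = -66 mm) to thin pin (x = +164 mm); the plate spans x -105 to +195 mm, y -43 to +43 mm
- big_pin (a point): Tip centre of the thick steel pin (19 mm diameter, pedestal 60 mm wide), 50 mm above the worktop; takes the bore of the lever's head
- small_pin (a point): Tip centre of the thin steel pin (11 mm diameter, pedestal 34 mm wide), 50 mm above the worktop; takes the lever's eye
- bottle_mid (a point): Centre, half-way up (29 mm above its foot), of the small brown dropper bottle with a black cap, 23 mm in diameter and 58 mm high (the brown body is 38 mm high), 22 g. At the start it stands on the cradle's base plate (12 mm above the worktop), between the two pedestals
- bottle: The same dropper bottle; origin at the centre of its foot, z up along the bottle
- sample_cup: Bystander: lidded sample cup with a red lid, 61 mm in diameter, 68 mm high; origin under its centre
- tape_roll: Bystander: roll of paper tape lying flat, 59 mm in diameter, 19 mm high; origin under its centre
- petri_dish: Bystander: small closed petri dish, light brown, 64 mm in diameter, 14 mm high; origin under its centre
- saline_bottle: Bystander: white soft bottle, 66 mm in diameter, 126 mm high; origin under its centre

How it is judged (in metres and radians):
On the way, in this order (a step that is already met when the one before it is completed fails the run):
1. the bottle stands upright on the bare worktop, clear of the cradle, and is let go (angle between bottle's own z axis and vertical below 0.12 rad and height (world z) of bottle below 0.004 m and (x of bottle in the frame of cradle below -0.145 m or x of bottle in the frame of cradle above 0.235 m or y of bottle in the frame of cradle below -0.083 m or y of bottle in the frame of cradle above 0.083 m) and contact force between the fingers and bottle below 0.1 N and linear speed of bottle below 0.02 m/s), for 0.2 s.
2. the lever is lifted off the worktop by the fingers (height (world z) of balance above 0.05 m and contact force between the fingers and lever above 1 N), for 0.2 s.
At the end, for the whole second after the job is handed in: Fingers hold the lever within 20 mm of its balance point; it is level within 5 degrees, still, touches nothing else, underside 20 to 100 mm above the pin tips, bore and eye each within 20 mm of above their pins. The bottle stands released on the worktop, 40 mm or more off the cradle (contact force between the fingers and lever above 1 N and x of the grasp point in the frame of balance between -0.02 and 0.02 m and distance between the grasp point and balance below 0.04 m and angle between lever's own z axis and vertical below 0.09 rad and height (world z) of balance between 0.081 and 0.161 m and horizontal distance between head and big_pin below 0.02 m and horizontal distance between eye and small_pin below 0.02 m and linear speed of lever below 0.02 m/s and angular speed of lever below 0.1 rad/s and contact force between lever and cradle below 0.1 N and contact force between each of lever, the fingers and bottle below 0.1 N and angle between bottle's own z axis and vertical below 0.12 rad and height (world z) of bottle below 0.004 m and (x of bottle in the frame of cradle below -0.145 m or x of bottle in the frame of cradle above 0.235 m or y of bottle in the frame of cradle below -0.083 m or y of bottle in the frame of cradle above 0.083 m)); the arm keeps its last pose, push and grip.
It fails at once if the bottle is tipped over (angle between bottle's own z axis and vertical above 0.6 rad).
It fails at once if the lever touches the cradle (contact force between lever and cradle above 1 N).
It fails at once if a bystander is moved by more than 30 mm (distance of any of sample_cup, tape_roll, petri_dish, saline_bottle from where it was at the start of the episode above 0.03 m).
It also fails if it takes over 59 s, if anything falls off the work surface, if the arm or the gripper's body presses on something with over 40 N, if the wrist force passes 120 N, or if a joint passes its speed limit or range.

## Robot

A 7-joint arm with a two-finger parallel gripper is mounted at the origin on a cart in front of the work surface, level with it; the furniture and walls round the work are solid. World frame = base frame: x ahead of the robot, y to its left, z up, the work surface at z = 0. Lengths are in mm, angles in rad, forces in N, time in s.
With the tool pointing down it reaches from about 400 to 750 mm from the base axis. Payload 19.5 kg.
Tool frame: the origin (TCP) lies at the very end of the fingers, on their centre line; the grasp point (between the pads) lies 19 mm behind it; y points along the fingers, z is the direction in which the jaws open and shut, and the axes are right-handed (so a half turn about y gives the same grasp; the last joint's range is limited). The gripper opens to 85 mm and grips with 20 to 120 N. Pads are 22 mm wide; open, the fingers measure 114 mm over their backs; the gripper's body (76 mm by 85 mm) begins 54 mm behind the grasp point. The pads swing forward as they close: fully open they stand 13 mm farther back than shut.
Start: joints at [1.137, 0.707, -0.028, 1.485, 0.022, 0.951, -0.075], TCP at [219.556, -531.404, 231.268] pointing down, gripper open.
Joint ranges: [-2.71, 2.71], [-0.32, 2.16], [-1.57, 1.52], [0, 2.45], [-1.46, 4.6], [0, 2.02], [-2.83, 2.83]. Speed limits (rad/s): [1.89, 1.89, 2.57, 2.57, 3.01, 3.01, 3.01].

## Interface

Orientations are given as a unit quaternion [x, y, z, w].
In Python, from rig import r gives the robot as it stands. The module is installed in compiled form; this text tells all that it offers.
- The arm moves only by the tool drive_tool, never from a script. Its argument "commands" is a list of rows, each a list of 2 entries, a list of its own where there are three numbers: the shift along the world's x, y, z in cm, then the turn, a rotation vector about the world's x, y, z in degrees. A call has exactly 10 rows; each row shifts and turns the commanded pose from where the row before left it; what a row does not reach is not made up. A row lasts 1/10 s, in which the tool goes at most 50 mm and 8.59 degrees, less where a joint would pass 70% of its speed; a pose out of reach is approached as far as the arm can. A call with a gripper value outside its range is refused whole. "grip" is the opening, from 0 (shut) to 1 (fully open), set as the call begins (left out, the last holds). The fingers move at their own pace and stop on an object; "grip_force" is the grip in N (left out, the last holds). Time passes only in rows, so rows that do not move let the fingers close, or fill a call up. It gives the time, the measured TCP pose, the force and the opening at its end, in the units of the state.
- r.read_state(): the state, without advancing time (a new reading comes with each control period).
- r.snapshot(name): name is "scene" or "top" or "wrist"; returns a dict with "image" (420x560x3 uint8, blue, green, red), "fov_y" (degrees; the focal length in pixels is half the picture's height over the tangent of half this angle, whatever the lens; pixels are square), "cx", "cy" (the principal point, pixels), "R" (3x3) and "t" (3): a world point X has camera coordinates R X + t; the wrist camera has in their place "tool_from_camera" (4x4, takes a point from camera to tool coordinates, whose origin is the TCP and whose axes are the tool frame's). Camera axes: x right, y down, z forward; pixel columns grow to the right and rows downward; lengths in mm; the calibration is good to about 2 mm. A picture is of the moment at which its call begins: read the wrist's pose just before it. There is no depth.
- r.job_done(): hands the job in, once; it reports no verdict.
The state is a dict: "clock": time; "joints": joint angles; "joint_velocities": joint speeds; "joint_efforts": joint torques, N m; "tool_pos": TCP position; "tcp_rot": TCP orientation; "force": force on the tool from outside, world axes, zero at the start; "wrist_torque": the same for the moment, N m; "gripper_width": opening from 0.0 (shut) to 1.0 (fully open).
Only numpy, scipy, OpenCV 4.12 (cv2) and the standard library are available. Lean on these libraries where they do the work, as an engineer would, in place of code of your own. Each camera call takes 0.05 s, during which the arm holds its last target.

## Working session

There is one attempt and no reset: what is moved stays moved. The work goes in short steps, Python scripts to look and compute and a tool call to move; the robot and the scene stay as the last step left them, time stands still between calls to the robot, and variables do not carry over. Pictures are saved under pics/ and viewed, and the job is handed in when it is done.

Besides the shell and the picture viewer there is one more tool, called in YAML: its name, and indented under it one key for each argument. drive_tool: Moves the arm, as the interface text tells. Its arguments: {"type":"object","properties":{"commands":{"type":"array","items":{"type":"array"}},"grip":{"type":"number"},"grip_force":{"type":"number"}},"required":["commands"]}

```bash
mkdir -p pics
cat > h.py <<'E'
import numpy as np, cv2, json, pickle
from rig import r
from scipy.spatial.transform import Rotation as Ro
def snap(name,fn):
    s=r.read_state(); d=r.snapshot(name)
    im=np.asarray(d["image"]).astype(np.uint8)
    cv2.imwrite(f"pics/{fn}.png",im)
    f=im.shape[0]/2/np.tan(np.radians(d["fov_y"])/2)
    if "R" in d and d.get("R") is not None: R=np.array(d["R"]);t=np.array(d["t"])
    else:
        T=np.array(d["tool_from_camera"]); Rw=Ro.from_quat(s["tcp_rot"]).as_matrix()
        Rc=Rw@T[:3,:3]; c=Rw@T[:3,3]+np.array(s["tool_pos"]); R=Rc.T; t=-R@c
    o=dict(im=im,f=f,cx=d["cx"],cy=d["cy"],R=R,t=t); pickle.dump(o,open(f"pics/{fn}.pkl","wb")); return o
def load(fn): return pickle.load(open(f"pics/{fn}.pkl","rb"))
def ray(o,u,v):
    d=o["R"].T@np.array([(u-o["cx"])/o["f"],(v-o["cy"])/o["f"],1]); c=-o["R"].T@o["t"]; return c,d/np.linalg.norm(d)
def plane(o,u,v,z):
    c,d=ray(o,u,v); return c+d*(z-c[2])/d[2]
def proj(o,X):
    p=o["R"]@np.array(X,float)+o["t"]; return p[:2]/p[2]*o["f"]+[o["cx"],o["cy"]]
def tri(a,pa,b,pb):
    c1,d1=ray(a,*pa);c2,d2=ray(b,*pb)
    A=np.stack([d1,-d2],1);s=np.linalg.lstsq(A,c2-c1,rcond=None)[0]
    p,q=c1+d1*s[0],c2+d2*s[1]; return (p+q)/2,np.linalg.norm(p-q)
E
python3 - <<'E'
from h import *
print(r.read_state())
for n in ("scene","top","wrist"):
    o=snap(n,n+"0"); print(n,o["f"],o["cx"],o["cy"],-o["R"].T@o["t"],o["R"][2])
E
```

```text
{'clock': 0.0, 'joints': array([ 1.13728764,  0.7070788 , -0.02764128,  1.484998  ,  0.02198225,
        0.95086762, -0.07549004]), 'joint_velocities': array([ 5.46573682e-04,  1.27084097e-03, -1.31472598e-04,  4.44571273e-04,
       -3.33424906e-04, -4.19192165e-05,  1.29836372e-04]), 'joint_efforts': array([-6.97038631e-04, -8.83192420e+01,  1.23435840e+00, -2.36164480e+01,
        1.68694812e-02,  6.54021787e-03, -3.46779450e-05]), 'tool_pos': array([ 219.48763615, -531.18544077,  230.84135916]), 'tcp_rot': array([-0.13772031,  0.69394409, -0.69321575,  0.13757413]), 'force': array([ 0.31634005, -0.58623786, -0.11396575]), 'wrist_torque': array([-0.01804972, -0.0285726 , -0.0245022 ]), 'gripper_width': 1.0012383195022576}
scene 427.15586129171595 281.88056976836583 214.08591183248976 [110.26664017 783.61328995 660.46621965] [ 0.42044996 -0.71075215 -0.56396207]
top 412.87115772609525 288.22353075131474 206.316407501907 [ 4.04143749e+02 -8.54722238e-01  1.04829024e+03] [ 0.16583856  0.02423617 -0.98585505]
wrist 365.71898728799545 285.30543980840474 212.01750544203765 [ 285.22975747 -504.51469609  373.64538801] [-0.26196706 -0.10718472 -0.9591062 ]
```

View pics/scene0.png

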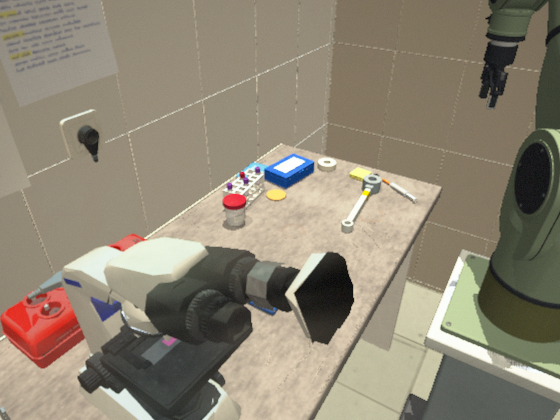

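View pics/top0.png

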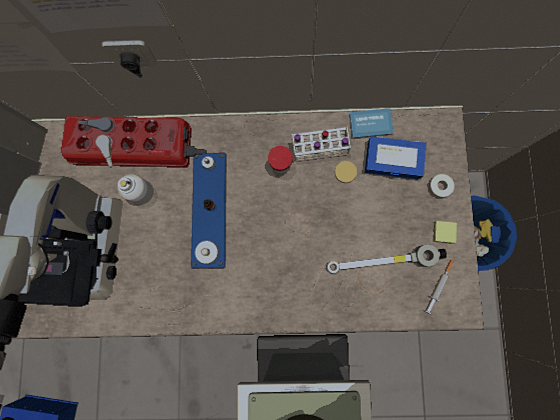

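View pics/wrist0.png

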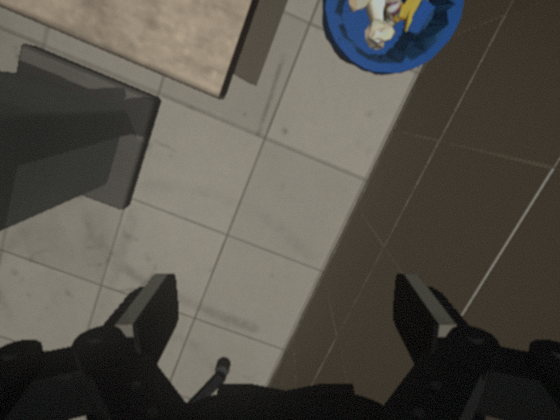

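Run:
```python
from h import *
o=load("top0"); im=o["im"]
a=cv2.resize(im[140:280,170:260],None,fx=4,fy=4,interpolation=cv2.INTER_CUBIC)
b=cv2.resize(im[235:285,320:455],None,fx=3.2,fy=3.2,interpolation=cv2.INTER_CUBIC)
c=np.zeros((560,800,3),np.uint8);c[:560,:360]=a;c[:160,365:365+432]=b; cv2.imwrite("pics/z0.png",c)
hsv=cv2.cvtColor(im,cv2.COLOR_BGR2HSV)
m=cv2.inRange(hsv,(100,120,50),(125,255,255)); n,l,s,ce=cv2.connectedComponentsWithStats(m)
for i in range(1,n):
    if s[i,4]>800:
        print(s[i],ce[i]); 
        if s[i,0]<230 and s[i,0]>180:
            cn=cv2.convexHull(np.argwhere(l==i)[:,::-1].astype(np.int32)); q=cv2.boxPoints(cv2.minAreaRect(cn)); 
            for p in q: print(p,plane(o,*p,12).round(1))
            print(np.mean([plane(o,*p,12) for p in q],0))
m=cv2.inRange(hsv,(22,100,100),(35,255,255)); n,l,s,ce=cv2.connectedComponentsWithStats(m)
for i in range(1,n):
    if s[i,4]>20: print("yel",s[i],ce[i],plane(o,*ce[i],22))
for n,p,z in [("big",(206,251),45),("small",(207,161),45),("head",(428,255.5),36),("eye",(333,267),22),("bottle",(209,205),65),("cup",(280,158),68),("tape",(442,185),19),("petri",(346,171),14),("saline",(131,188),100)]: print(n,plane(o,*p,z).round(1))
```

```text
[ 365  136   61   40 1129] [395.42692648 156.53852967]
[ 191  153   35  115 2944] [208.72995924 206.98879076]
[190.92567 266.98862] [431.6 271.7  12. ]
[192.14192 152.6611 ] [728.2 273.   12. ]
[225.20201 153.01279] [724.4 186.   12. ]
[223.98576 267.3403 ] [428.7 188.6  12. ]
[578.20186454 229.82651664  12.        ]
[ 471  196   46   75 1032] [497.41182171 229.5620155 ]
yel [335 161  22  21 356] [345.42696629 171.31741573] [ 663.00465959 -123.48616883   22.        ]
yel [120 180   6   6  24] [122.58333333 182.75      ] [650.47519811 449.6062437   22.        ]
yel [479 220  13  22 157] [485.66878981 228.92356688] [ 506.44058412 -460.9281332    22.        ]
yel [394 255  12   8  70] [399.34285714 258.32857143] [ 439.82612955 -244.87336357   22.        ]
big [468.3 226.6  45. ]
small [694.8 226.2  45. ]
head [ 444.4 -310.7   36. ]
eye [422.7 -81.9  22. ]
bottle [578.3 215.8  65. ]
cup [690.   40.6  68. ]
tape [ 620.8 -364.9   19. ]
petri [ 665.8 -125.9   14. ]
saline [618.4 394.6 100. ]
```

View pics/z0.png

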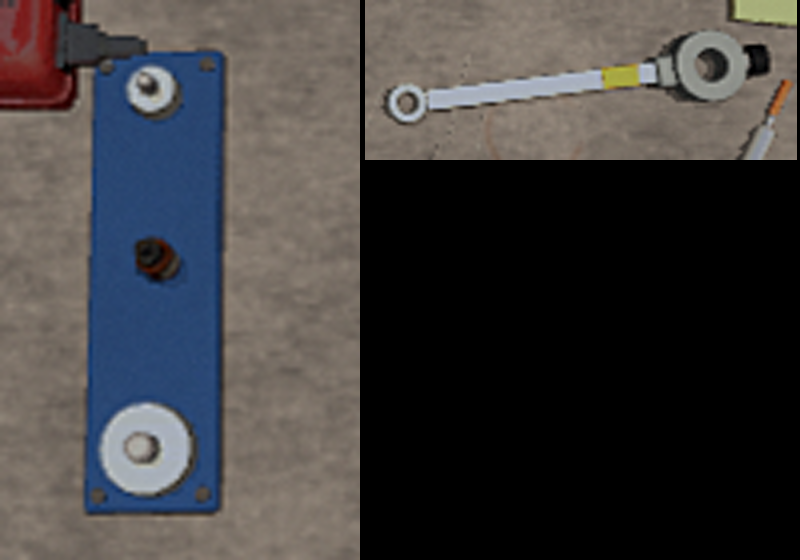

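Run:
```python
from h import *
R=Ro.from_quat(r.read_state()["tcp_rot"]).as_matrix(); print(R.round(3)); print(np.degrees(np.arctan2(R[1,2],R[0,2])), np.degrees(np.arctan2(-531,219.5)))
o=load("top0")
H=plane(o,320+712/1-365+0 if 0 else 320+(712-365)/3.2,235+64/3.2,36);E=plane(o,320+(407-365)/3.2,235+103/3.2,22)
print(H,E,np.degrees(np.arctan2(*(E-H)[1::-1])))
B=plane(o,205,251.5,50);S=plane(o,207,161,50);print(B,S,np.degrees(np.arctan2(*(S-B)[1::-1])))
```

```text
[[-0.924 -0.     0.382]
 [-0.382  0.001 -0.924]
 [-0.    -1.    -0.001]]
-67.5527559160259 -67.54121788209093
[ 445.57775206 -311.83988257   36.        ] [422.28558429 -82.18570481  22.        ] 95.79129453062743
[466.87326806 227.91582525  50.        ] [693.33067173 225.07981799  50.        ] -0.7174980803042136
```

drive_tool:
  commands:
    - [[1.7,3.4,0.4],[0,0,0]]
    - [[1.7,3.4,0.4],[0,0,0]]
    - [[1.7,3.4,0.4],[0,0,0]]
    - [[1.7,3.4,0.4],[0,0,0]]
    - [[1.7,3.4,0.4],[0,0,0]]
    - [[1.7,3.4,0.4],[0,0,0]]
    - [[1.7,3.4,0.4],[0,0,0]]
    - [[1.7,3.4,0.4],[0,0,0]]
    - [[1.4,3.2,0.4],[0,0,0]]
    - [[0,0,0],[0,0,0]]

```text
clock: 1.15
tool_pos: [371.3, -223.7, 267.6]
tcp_rot: [-0.139, 0.694, -0.693, 0.14]
force: [-0.8, -0.7, -0.6]
gripper_width: 1.004
```

Run:
```python
from h import *
s=r.read_state(); print(s["clock"],s["tool_pos"],s["joint_velocities"].round(3))
o=snap("wrist","wrist1")
```

```text
1.15 [ 371.32403396 -223.74737908  267.64082077] [ 0.081  0.016  0.042 -0.011  0.011 -0.003  0.077]
```

View pics/wrist1.png

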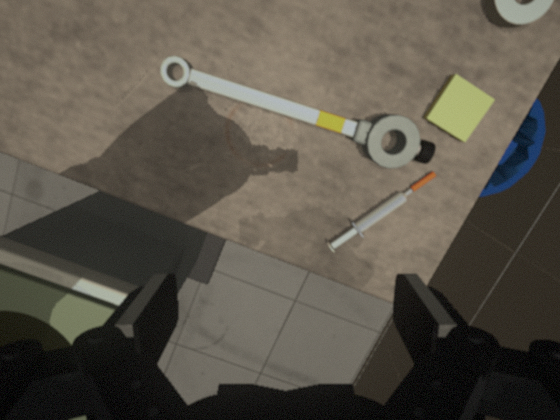

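Run:
```python
from h import *
o=load("wrist1"); t=load("top0"); im=o["im"]
print("cam",(-o["R"].T@o["t"]).round(1))
hsv=cv2.cvtColor(im,cv2.COLOR_BGR2HSV)
m=cv2.inRange(hsv,(22,130,90),(35,255,255)); n,l,s,ce=cv2.connectedComponentsWithStats(m)
for i in range(1,n):
    if s[i,4]>80: print("yel",s[i],ce[i],plane(o,*ce[i],22))
c=np.vstack([cv2.resize(im[40:185,150:290],(546,565//1),interpolation=cv2.INTER_CUBIC)[:560]]);
d=cv2.resize(im[90:180,300:440],None,fx=5,fy=5,interpolation=cv2.INTER_CUBIC); cv2.imwrite("pics/z1.png",d)
e=cv2.resize(im[45:100,150:220],None,fx=8,fy=8,interpolation=cv2.INTER_CUBIC); cv2.imwrite("pics/z2.png",e)
hsv2=cv2.cvtColor(t["im"],cv2.COLOR_BGR2HSV)
m=cv2.inRange(hsv2,(22,100,100),(35,255,255)); n,l,s2,c2=cv2.connectedComponentsWithStats(m)
j=[i for i in range(1,n) if s2[i,0]==394][0]
i=[i for i in range(1,len(ce)) if 300<ce[i][0]<350 and s[i,4]>80][0]
print(tri(o,ce[i],t,c2[j]))
```

```text
cam [ 436.7 -196.7  410.5]
yel [317 111  28  22 390] [330.20512821 121.33589744] [ 439.27360593 -245.50829441   22.        ]
(array([ 439.63545653, -245.9421053 ,   17.86685157]), np.float64(0.6903089093241834))
```

View pics/z1.png

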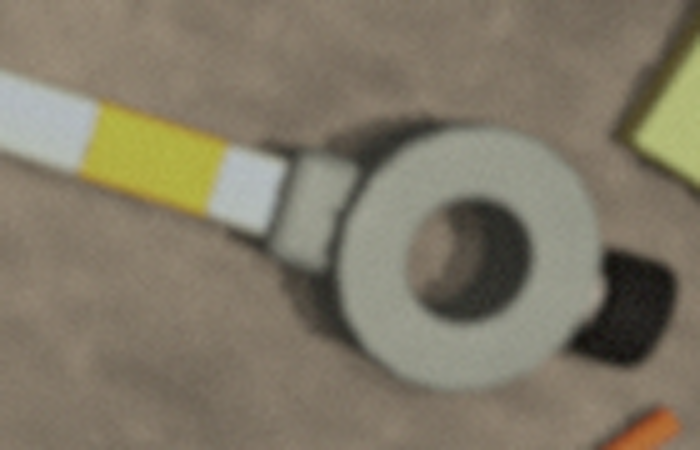

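View pics/z2.png

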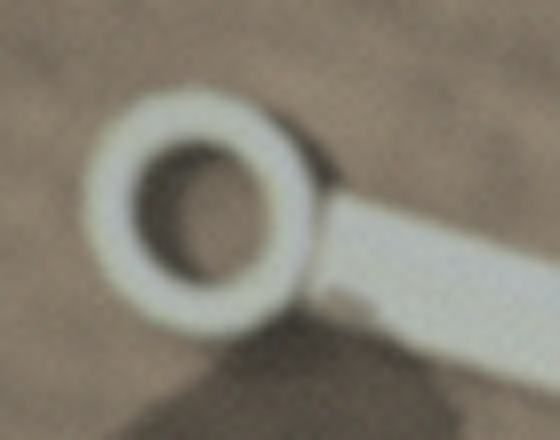

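Run:
```python
from h import *
o=load("wrist1"); t=load("top0")
H=plane(o,393.8,141.8,36);E=plane(o,175,71.4,22);d=(E-H)[:2];print(H,E,np.linalg.norm(d),np.degrees(np.arctan2(d[1],d[0])),H[:2]+d/np.linalg.norm(d)*66)
print(tri(o,(393.8,141.8),t,(320+(712-365)/3.2,235+64/3.2)),tri(o,(175,71.4),t,(320+(407-365)/3.2,235+103/3.2)))
```

```text
[ 445.82503502 -311.37681152   36.        ] [423.29228345 -82.90317635  22.        ] 229.58206999928942 95.63246646568732 [ 439.34734448 -245.69546314]
(array([ 446.13906185, -315.726705  ,   22.57035716]), np.float64(0.4576178978687867)) (array([422.76991586, -82.30302126,  19.73607897]), np.float64(0.8972407514970091))
```

drive_tool:
  commands:
    - [[1.6,4.2,-0.3],[0,0,0]]
    - [[1.6,4.2,-0.3],[0,0,0]]
    - [[1.6,4.2,-0.3],[0,0,0]]
    - [[1.6,4.2,-0.3],[0,0,0]]
    - [[1.6,4.2,-0.3],[0,0,0]]
    - [[1.6,4.2,-0.3],[0,0,0]]
    - [[1.6,4.2,-0.3],[0,0,0]]
    - [[1.6,4.2,-0.3],[0,0,0]]
    - [[1.0,3.4,0],[0,0,0]]
    - [[0,0,0],[0,0,0]]

```text
clock: 2.2
tool_pos: [508.0, 146.3, 242.4]
tcp_rot: [-0.139, 0.694, -0.693, 0.139]
force: [-0.4, -0.3, -0.7]
gripper_width: 1.004
```

Run:
```python
from h import *
s=r.read_state(); print(s["clock"],s["tool_pos"],s["joint_velocities"].round(3))
o=snap("wrist","wrist2")
```

```text
2.2 [508.01790252 146.27267846 242.39499231] [ 0.071 -0.035  0.04   0.077  0.017 -0.025  0.055]
```

View pics/wrist2.png

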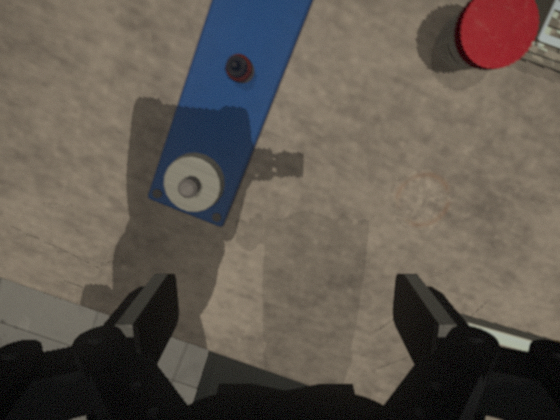

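Run:
```python
from h import *
o=load("wrist2"); im=o["im"]
cv2.imwrite("pics/z3.png",cv2.resize(im[40:100,200:290],None,fx=8,fy=8,interpolation=cv2.INTER_CUBIC))
cv2.imwrite("pics/z4.png",cv2.resize(im[140:235,140:250],None,fx=6,fy=6,interpolation=cv2.INTER_CUBIC))
```

```text
(no output)
```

View pics/z3.png

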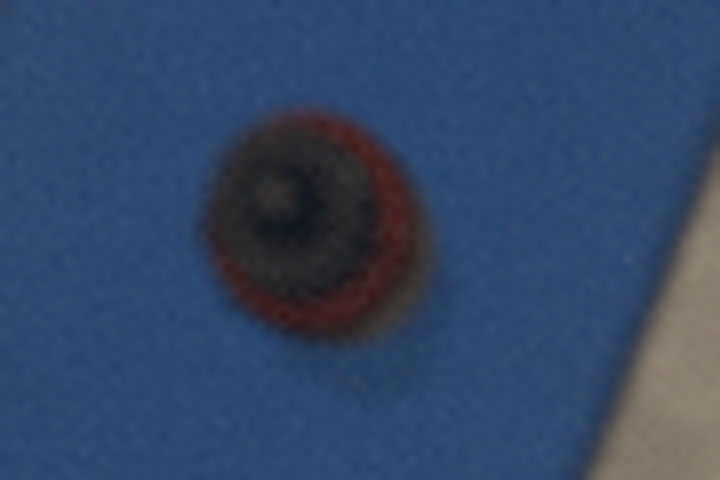

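View pics/z4.png

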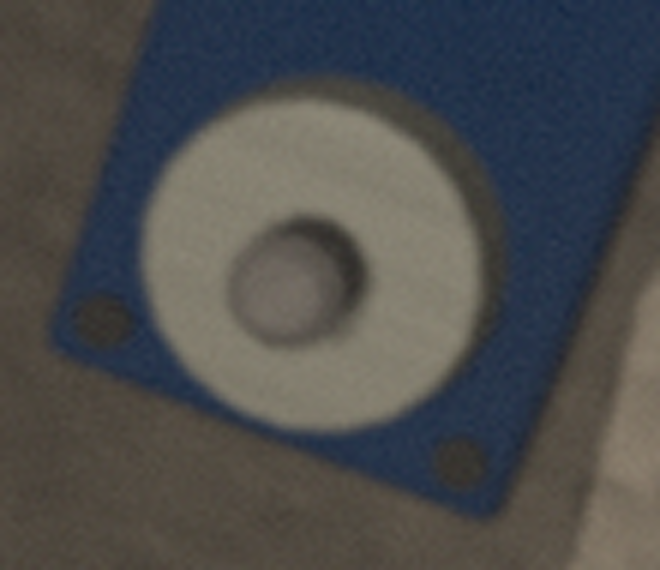

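Run:
```python
from h import *
o=load("wrist2"); t=load("top0")
print("cap",plane(o,234.4,63.8,70),"sh",plane(o,238.9,67.5,50),"pin",plane(o,188,188.3,50))
print(tri(o,(234.4,63.8),t,(207,202.5)),tri(o,(188,188.3),t,(205,251.5)))
print(plane(t,207,202.5,70),plane(t,205,251.5,50))
for z,p in ((12,(142.5,197)),):
  pass
print("plate corners",plane(o,140+50/6,140+338/6,12),plane(o,140+495/6,140+518/6,12))
```

```text
cap [586.26050201 223.32939193  70.        ] sh [585.78087862 221.92647941  50.        ] pin [468.28362545 228.62144772  50.        ]
(array([587.69654905, 226.15516357,  45.67783033]), np.float64(2.2679604820284363)) (array([467.08864208, 229.05215219,  46.03620086]), np.float64(0.450462959681262))
[583.67780637 219.61996303  70.        ] [466.87326806 227.91582525  50.        ]
plate corners [431.98360135 270.64601211  12.        ] [430.83540448 187.36705357  12.        ]
```

drive_tool:
  commands:
    - [[0.8,1.1,-0.6],[0,0,0]]
    - [[0.8,1.1,-0.6],[0,0,0]]
    - [[0.8,1.1,-0.6],[0,0,0]]
    - [[0.8,1.1,-0.6],[0,0,0]]
    - [[0.3,1.1,-0.6],[0,0,0]]
    - [[0,0,0],[0,0,0]]
    - [[0,0,0],[0,0,0]]
    - [[0,0,0],[0,0,0]]
    - [[0,0,0],[0,0,0]]
    - [[0,0,0],[0,0,0]]

```text
clock: 3.25
tool_pos: [542.6, 197.3, 213.6]
tcp_rot: [-0.137, 0.694, -0.694, 0.138]
force: [0.4, 0.2, -0.8]
gripper_width: 1.0
```

Run:
```python
from h import *
s=r.read_state(); print(s["clock"],s["tool_pos"],s["joint_velocities"].round(3))
o=snap("wrist","wrist3")
```

```text
3.25 [542.61989901 197.31478884 213.57690772] [-0.003  0.003 -0.    -0.001 -0.002 -0.001 -0.001]
```

View pics/wrist3.png

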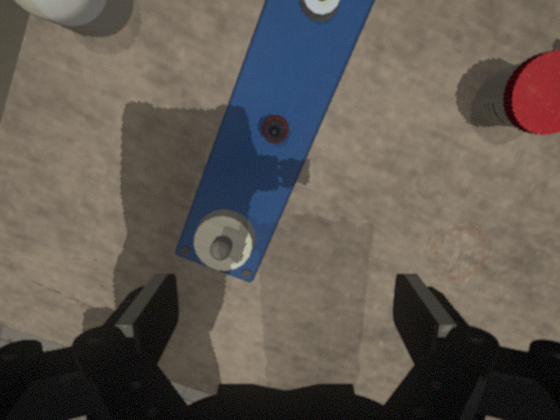

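Run:
```python
from h import *
o=load("wrist3"); im=o["im"]
a=cv2.resize(im[105:155,250:300],None,fx=8,fy=8,interpolation=cv2.INTER_CUBIC)
b=cv2.resize(im[200:290,170:270],(400,360),interpolation=cv2.INTER_CUBIC)
c=np.zeros((400,800,3),np.uint8);c[:,:400]=a;c[:360,400:]=b;c=np.clip(c*1.6,0,255).astype(np.uint8);cv2.imwrite("pics/z5.png",c)
```

```text
(no output)
```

View pics/z5.png

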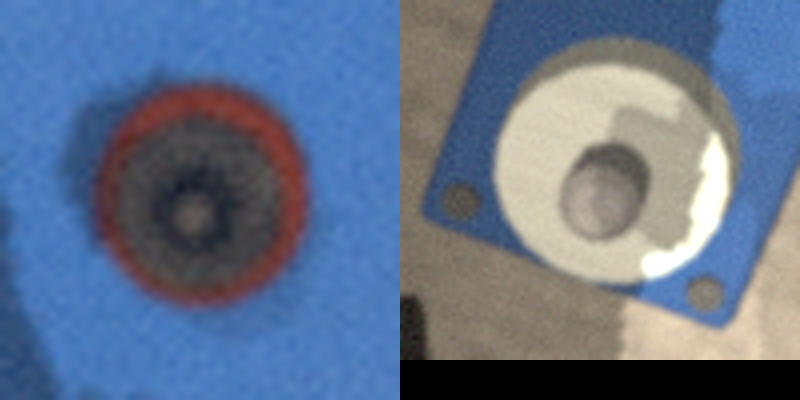

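Run:
```python
from h import *
o=load("wrist3"); w=load("wrist2"); t=load("top0")
print("cap",plane(o,274.4,131.6,70),"sh",plane(o,275.2,129.1,50),"pin",plane(o,219.5,250,50))
print("sh tri",tri(o,(275.2,129.1),w,(238.9,67.5)),"cap tri",tri(o,(274.4,131.6),w,(234.4,63.8)),tri(o,(219.5,250),w,(188,188.3)))
print("sh-top",tri(o,(275.2,129.1),t,(170+157/4,140+258/4)))
c=[plane(o,170+(x-400)/4,200+y/4,12) for x,y in ((424,215),(725,328))]; print(c)
```

```text
cap [586.46251203 224.18455112  70.        ] sh [587.04898146 224.33639052  50.        ] pin [469.1933527  230.83638415  50.        ]
sh tri (array([586.16611466, 224.23359436,  34.94199228]), np.float64(0.39317879691939783)) cap tri (array([586.28769475, 224.08573943,  65.88776002]), np.float64(0.34082591410520846)) (array([464.37342004, 230.80599246,  38.61374761]), np.float64(0.8443845695461921))
sh-top (array([585.85442555, 223.92815679,  27.25480282]), np.float64(1.1425181442256556))
[array([431.1999732 , 271.14436005,  12.        ]), array([430.77892989, 189.15914128,  12.        ])]
```

drive_tool:
  commands:
    - [[1.5,0.9,-2.0],[0,0,0]]
    - [[1.5,0.9,-2.0],[0,0,0]]
    - [[1.4,0.9,-2.5],[0,0,0]]
    - [[0,0,-2.5],[0,0,0]]
    - [[0,0,-2.5],[0,0,0]]
    - [[0,0,-2.5],[0,0,0]]
    - [[0,0,-2.0],[0,0,0]]
    - [[0,0,0],[0,0,0]]
    - [[0,0,0],[0,0,0]]
    - [[0,0,0],[0,0,0]]

```text
clock: 4.3
tool_pos: [587.1, 224.7, 54.6]
tcp_rot: [-0.137, 0.694, -0.693, 0.138]
force: [-0.6, 1.1, 0.7]
gripper_width: 0.998
```

Run:
```python
from h import *
s=r.read_state(); print(s["clock"],s["tool_pos"],s["joint_velocities"].round(3))
o=snap("wrist","wrist4")
```

```text
4.3 [587.14858805 224.74687429  54.61415434] [-0.001 -0.004  0.     0.002 -0.001 -0.004 -0.002]
```

View pics/wrist4.png

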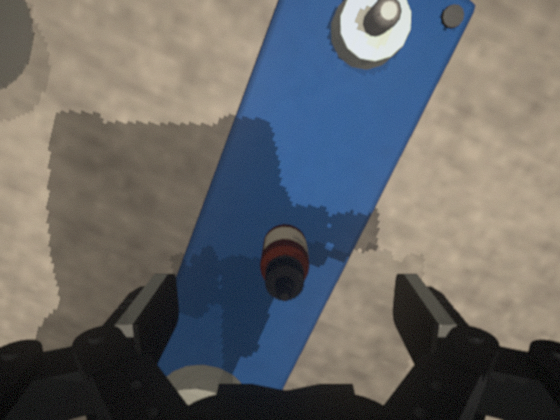

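Run:
```python
from h import *
o=load("wrist4"); t=load("top0")
print("cap",plane(o,285,285,70),"small pin",plane(o,389,11,50),tri(o,(389,11),t,(207,161)))
print(proj(o,[586.5,224,70]),proj(o,[586.5,224,12]))
```

```text
cap [590.88058812 226.08954895  70.        ] small pin [697.0354224  229.25306596  50.        ] (array([698.33635711, 227.66962037,  39.31677024]), np.float64(3.6726169583602006))
[285.66222652 296.23842012] [285.5866342  242.46043679]
```

drive_tool:
  commands:
    - [[0,0,-1.2],[0,0,0]]
    - [[0,0,-1.2],[0,0,0]]
    - [[0,0,-1.0],[0,0,0]]
    - [[0,0,0],[0,0,0]]
    - [[0,0,0],[0,0,0]]
    - [[0,0,0],[0,0,0]]
    - [[0,0,0],[0,0,0]]
    - [[0,0,0],[0,0,0]]
    - [[0,0,0],[0,0,0]]
    - [[0,0,0],[0,0,0]]

```text
clock: 5.35
tool_pos: [586.6, 224.6, 19.4]
tcp_rot: [-0.138, 0.694, -0.694, 0.138]
force: [-0.5, -0.9, -0.0]
gripper_width: 1.002
```

drive_tool:
  commands:
    - [[0,0,0],[0,0,0]]
    - [[0,0,0],[0,0,0]]
    - [[0,0,0],[0,0,0]]
    - [[0,0,0],[0,0,0]]
    - [[0,0,0],[0,0,0]]
    - [[0,0,0],[0,0,0]]
    - [[0,0,0],[0,0,0]]
    - [[0,0,0],[0,0,0]]
    - [[0,0,0],[0,0,0]]
    - [[0,0,0],[0,0,0]]
  grip: 0.15
  grip_force: 25

```text
clock: 6.35
tool_pos: [586.6, 224.6, 19.3]
tcp_rot: [-0.138, 0.694, -0.694, 0.138]
force: [-0.7, 0.0, 4.6]
gripper_width: 0.255
```

Run:
```python
from h import *
s=r.read_state(); print(s["clock"],s["tool_pos"],s["gripper_width"])
o=snap("wrist","wrist5")
```

```text
6.35 [586.57647428 224.62212782  19.34310378] 0.2548281349865659
```

View pics/wrist5.png

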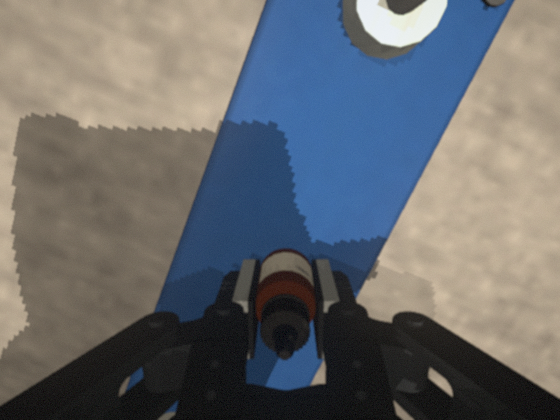

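drive_tool:
  commands:
    - [[0,0,0.5],[0,0,0]]
    - [[0,0,1.0],[0,0,0]]
    - [[0,0,1.5],[0,0,0]]
    - [[0,0,1.5],[0,0,0]]
    - [[0,0,1.0],[0,0,0]]
    - [[0,-1.0,0.5],[0,0,0]]
    - [[0,-2.0,0],[0,0,0]]
    - [[0,-2.5,0],[0,0,0]]
    - [[0,-2.5,0],[0,0,0]]
    - [[0,-2.5,0],[0,0,0]]

```text
clock: 7.4
tool_pos: [586.3, 117.7, 79.3]
tcp_rot: [0.138, -0.693, 0.694, -0.137]
force: [0.2, -0.4, -0.3]
gripper_width: 0.253
```

drive_tool:
  commands:
    - [[0,-2.0,0],[0,0,0]]
    - [[0,-1.0,0],[0,0,0]]
    - [[0,0,0],[0,0,0]]
    - [[0,0,-1.0],[0,0,0]]
    - [[0,0,-1.5],[0,0,0]]
    - [[0,0,-1.5],[0,0,0]]
    - [[0,0,-1.0],[0,0,0]]
    - [[0,0,0],[0,0,0]]
    - [[0,0,0],[0,0,0]]
    - [[0,0,0],[0,0,0]]

```text
clock: 8.4
tool_pos: [586.8, 89.6, 29.7]
tcp_rot: [-0.137, 0.694, -0.694, 0.138]
force: [-0.7, -0.5, -0.6]
gripper_width: 0.251
```

Run:
```python
from h import *
s=r.read_state(); print(s["clock"],s["tool_pos"],s["force"],s["gripper_width"])
o=snap("wrist","wrist6"); t=snap("top","top6")
t=t["im"];cv2.imwrite("pics/z6.png",np.hstack([o["im"][200:420,180:400],cv2.resize(t[150:260,180:290],(440,440),interpolation=cv2.INTER_CUBIC)[:220*1]]) if 0 else cv2.resize(t[140:280,180:320],(560,560),interpolation=cv2.INTER_CUBIC))
```

```text
8.4 [586.84308909  89.64630948  29.73001545] [-0.72708898 -0.48847607 -0.5631251 ] 0.2514112963930034
```

View pics/wrist6.png

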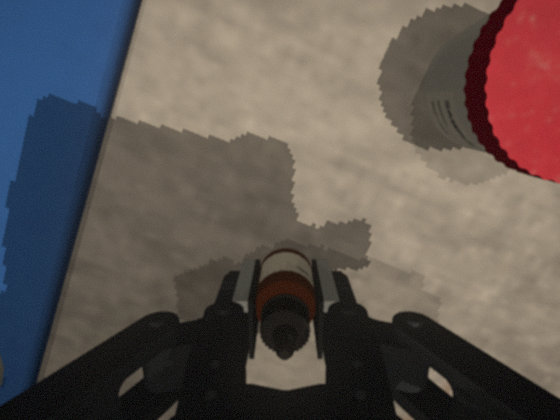

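View pics/z6.png

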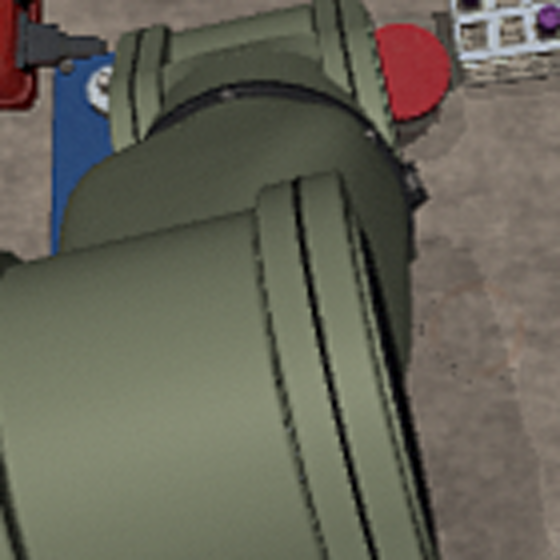

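drive_tool:
  commands:
    - [[0,0,-0.6],[0,0,0]]
    - [[0,0,-0.6],[0,0,0]]
    - [[0,0,-0.5],[0,0,0]]
    - [[0,0,-0.3],[0,0,0]]
    - [[0,0,-0.1],[0,0,0]]
    - [[0,0,-0.05],[0,0,0]]
    - [[0,0,0],[0,0,0]]
    - [[0,0,0],[0,0,0]]
    - [[0,0,0],[0,0,0]]
    - [[0,0,0],[0,0,0]]

```text
clock: 9.5
tool_pos: [586.6, 89.6, 7.9]
tcp_rot: [-0.138, 0.694, -0.694, 0.138]
force: [-0.3, -0.2, -0.4]
gripper_width: 0.251
```

Run:
```python
from h import *
s=r.read_state(); print(s["clock"],s["tool_pos"],s["force"],s["wrist_torque"],s["gripper_width"])
```

```text
9.5 [586.60247281  89.60377608   7.86459307] [-0.28107634 -0.20848619 -0.42063341] [ 0.0214247  -0.01160451 -0.05402373] 0.25083120987513824
```

drive_tool:
  commands:
    - [[0,0,-0.03],[0,0,0]]
    - [[0,0,-0.03],[0,0,0]]
    - [[0,0,0],[0,0,0]]
    - [[0,0,0],[0,0,0]]
    - [[0,0,0],[0,0,0]]
    - [[0,0,0],[0,0,0]]
    - [[0,0,0],[0,0,0]]
    - [[0,0,0],[0,0,0]]
    - [[0,0,0],[0,0,0]]
    - [[0,0,0],[0,0,0]]

```text
clock: 10.5
tool_pos: [586.6, 89.6, 7.3]
tcp_rot: [-0.138, 0.694, -0.694, 0.138]
force: [-1.2, -1.0, 5.3]
gripper_width: 0.252
```

drive_tool:
  commands:
    - [[0,0,0],[0,0,0]]
    - [[0,0,0],[0,0,0]]
    - [[0,0,0],[0,0,0]]
    - [[0,0,0],[0,0,0]]
    - [[0,0,0],[0,0,0]]
    - [[0,0,0],[0,0,0]]
    - [[0,0,0],[0,0,0]]
    - [[0,0,0],[0,0,0]]
    - [[0,0,0],[0,0,0]]
    - [[0,0,0],[0,0,0]]
  grip: 0.9

```text
clock: 11.5
tool_pos: [586.5, 89.6, 7.1]
tcp_rot: [-0.138, 0.694, -0.694, 0.138]
force: [-0.6, -0.6, -1.0]
gripper_width: 0.904
```

Run:
```python
from h import *
s=r.read_state(); print(s["clock"],s["tool_pos"],s["force"],s["gripper_width"])
o=snap("wrist","wrist7")
```

```text
11.5 [586.54103195  89.56203203   7.14507438] [-0.62796988 -0.60523593 -0.96640295] 0.9041343701774713
```

View pics/wrist7.png

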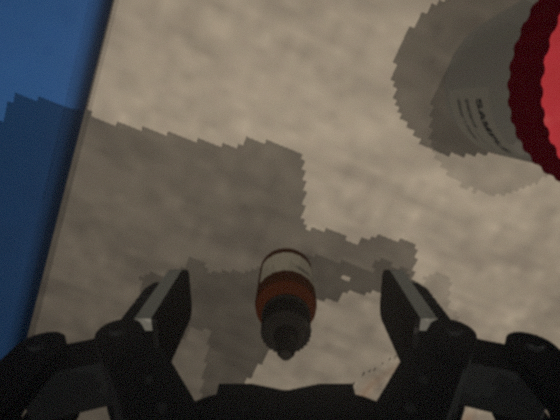

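drive_tool:
  commands:
    - [[0,0,1.0],[0,0,0]]
    - [[0,0,3.0],[0,0,0]]
    - [[0,0,4.0],[0,0,0]]
    - [[0,0,4.0],[0,0,0]]
    - [[-1.0,2.0,4.0],[0,0,0]]
    - [[-1.5,2.5,4.0],[0,0,0]]
    - [[-1.5,2.5,4.0],[0,0,0]]
    - [[-1.5,2.5,3.0],[0,0,0]]
    - [[-1.0,1.5,1.0],[0,0,0]]
    - [[0,0,0],[0,0,0]]
  grip: 1.0

```text
clock: 12.55
tool_pos: [520.6, 202.0, 289.5]
tcp_rot: [-0.138, 0.694, -0.693, 0.14]
force: [1.2, -0.1, 0.2]
gripper_width: 1.003
```

drive_tool:
  commands:
    - [[0,0,0],[0,0,0]]
    - [[0,0,0],[0,0,0]]
    - [[0,0,0],[0,0,0]]
    - [[0,0,0],[0,0,0]]
    - [[0,0,0],[0,0,0]]
    - [[0,0,0],[0,0,0]]
    - [[0,0,0],[0,0,0]]
    - [[0,0,0],[0,0,0]]
    - [[0,0,0],[0,0,0]]
    - [[0,0,0],[0,0,0]]

```text
clock: 13.55
tool_pos: [521.5, 199.6, 287.2]
tcp_rot: [-0.138, 0.694, -0.694, 0.138]
force: [-0.8, 0.3, -1.3]
gripper_width: 1.003
```

Run:
```python
from h import *
s=r.read_state(); print(s["clock"],s["tool_pos"],s["joint_velocities"].round(3))
o=snap("wrist","wrist8")
```

```text
13.55 [521.54908631 199.58222158 287.16419318] [-0.     0.001  0.003  0.     0.002  0.     0.001]
```

View pics/wrist8.png

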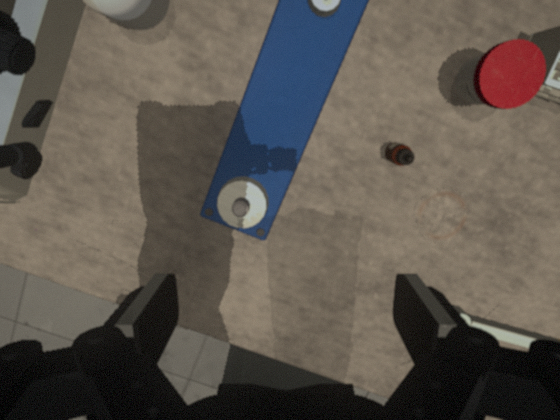

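Run:
```python
from h import *
o=load("wrist8"); im=o["im"]
a=cv2.resize(im[170:245,200:275],(400,400),interpolation=cv2.INTER_CUBIC)
b=cv2.resize(im[0:50,300:350],(400,400),interpolation=cv2.INTER_CUBIC)
c=np.hstack([a,b]);cv2.imwrite("pics/z8.png",np.clip(c*1.4,0,255).astype(np.uint8))
```

```text
(no output)
```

View pics/z8.png

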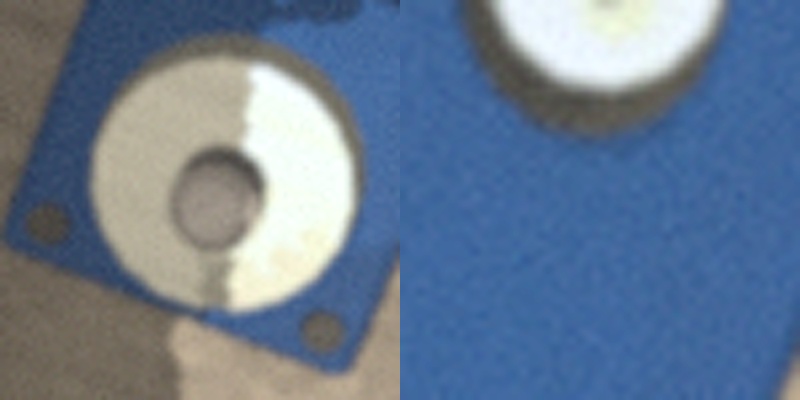

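Run:
```python
from h import *
o=load("wrist8"); o4=load("wrist4");o3=load("wrist3")
print("big",plane(o,239.6,207.5,50))
for z in (22,26,30,34): print(z,"bigped",plane(o,242,204.5,z)[:2].round(1),"smallped",plane(o,325.9,-2.5,z)[:2].round(1))
print("tri big",tri(o,(239.6,207.5),load("wrist2"),(188,188.3)))
print("bottle",plane(o,404,157,58),plane(o,390,150,0))
# plate long edges from blue mask in wrist8
hsv=cv2.cvtColor(o["im"],cv2.COLOR_BGR2HSV);m=cv2.inRange(hsv,(100,100,40),(125,255,255))
L=[];Rr=[]
for row in range(5,195,5):
    c=np.where(m[row,190:380])[0]+190
    L.append(plane(o,c.min()-.5,row,12)[:2]);Rr.append(plane(o,c.max()+.5,row,12)[:2])
for P in (L,Rr):
    P=np.array(P); vx,vy,x0,y0=cv2.fitLine(P.astype(np.float32),cv2.DIST_HUBER,0,.01,.01).ravel(); print("edge ang",np.degrees(np.arctan2(vy,vx))%180,"y at x=578",y0+vy/vx*(578-x0))
```

```text
big [469.42888877 231.14179659  50.        ]
22 bigped [465.2 230.2] smallped [696.2 228. ]
26 bigped [466.4 230.2] smallped [695.2 228. ]
30 bigped [467.6 230.1] smallped [694.1 228. ]
34 bigped [468.8 230.1] smallped [693. 228.]
tri big (array([463.71211895, 231.33393344,  33.52632462]), np.float64(1.162999937778342))
bottle [585.64834059  95.43398905  58.        ] [586.40566962  93.92038345   0.        ]
edge ang 179.76129 y at x=578 271.53577
edge ang 179.57603 y at x=578 188.91711
```

drive_tool:
  commands:
    - [[-0.75,-4.0,-0.9],[0,0,6.5]]
    - [[-0.75,-4.0,-0.9],[0,0,6.5]]
    - [[-0.75,-4.0,-0.9],[0,0,6.5]]
    - [[-0.75,-4.0,-0.9],[0,0,6.5]]
    - [[-0.75,-4.0,-0.9],[0,0,6.5]]
    - [[-0.75,-4.0,-0.9],[0,0,6.5]]
    - [[-0.75,-4.0,-0.9],[0,0,6.5]]
    - [[-0.75,-4.0,-0.9],[0,0,6.5]]
    - [[-0.75,-4.0,-0.9],[0,0,6.5]]
    - [[-0.75,-4.0,-0.9],[0,0,6.5]]

```text
clock: 14.6
tool_pos: [446.1, -202.1, 196.9]
tcp_rot: [0.49, -0.51, 0.51, -0.49]
force: [1.3, 0.7, 0.0]
gripper_width: 0.998
```

drive_tool:
  commands:
    - [[-0.3,-2.3,-1.0],[0,0,4.0]]
    - [[-0.4,-2.3,-1.0],[0,0,4.0]]
    - [[0,0,-1.0],[0,0,0]]
    - [[0,0,0],[0,0,0]]
    - [[0,0,0],[0,0,0]]
    - [[0,0,0],[0,0,0]]
    - [[0,0,0],[0,0,0]]
    - [[0,0,0],[0,0,0]]
    - [[0,0,0],[0,0,0]]
    - [[0,0,0],[0,0,0]]

```text
clock: 15.6
tool_pos: [439.6, -246.4, 167.2]
tcp_rot: [0.523, -0.476, 0.476, -0.523]
force: [0.3, -0.4, -0.1]
gripper_width: 1.001
```

Run:
```python
from h import *
s=r.read_state(); print(s["clock"],s["tool_pos"],s["joints"].round(2),s["joint_velocities"].round(3))
R=Ro.from_quat(s["tcp_rot"]).as_matrix();print(R.round(4),np.degrees(np.arctan2(R[1,2],R[0,2])))
o=snap("wrist","wrist9")
```

```text
15.6 [ 439.58388493 -246.35030666  167.24505888] [ 0.65  0.71 -0.36  1.82  0.38  0.68  0.17] [-0.     0.001 -0.001  0.    -0.001 -0.     0.001]
[[ 9.490e-02 -1.000e-04  9.955e-01]
 [-9.955e-01 -1.000e-04  9.490e-02]
 [ 1.000e-04 -1.000e+00 -1.000e-04]] 5.4482468755958875
```

View pics/wrist9.png

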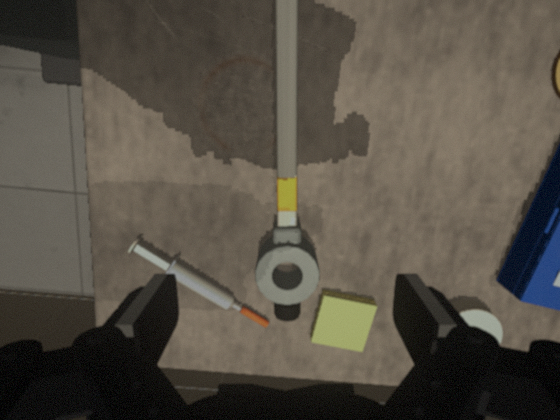

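Run:
```python
from h import *
o=load("wrist9");im=o["im"]
hsv=cv2.cvtColor(im,cv2.COLOR_BGR2HSV)
m=cv2.inRange(hsv,(22,130,60),(32,255,255)); n,l,s,ce=cv2.connectedComponentsWithStats(m)
for i in range(1,n):
    if s[i,4]>80: print("yel",s[i],ce[i],plane(o,*ce[i],22))
    if s[i,4]>80 and abs(ce[i][0]-287)<8: print(tri(o,ce[i],load("wrist1"),(330.2,121.3)))
g=im[:, :,:].astype(int)
for row in (20,60,100,140):
    a=im[row,255:320].astype(int).sum(1); d=np.diff(cv2.GaussianBlur(a.astype(np.float32).reshape(1,-1),(5,1),0).ravel()); i,j=np.argmax(d),np.argmin(d); print(row,255+i+.5,255+j+.5,plane(o,255+(i+j)/2+.5,row,22).round(1))
print("head",plane(o,287.5,275,36)); print("syr",plane(o,268,324,5),plane(o,132,243,5),"note",plane(o,320,297,5))
```

```text
yel [277 178  20  33 605] [286.89917355 193.94710744] [ 439.81481025 -244.6280747    22.        ]
(array([ 439.66942872, -246.23995556,   15.54356023]), np.float64(0.6547321960137347))
20 275.5 296.5 [ 426.9 -118.2   22. ]
60 276.5 296.5 [ 429.8 -144.5   22. ]
100 276.5 295.5 [ 432.1 -172.3   22. ]
140 276.5 295.5 [ 435.  -201.9   22. ]
head [ 446.54577059 -309.43537703   36.        ]
syr [ 434.63892935 -377.58318992    5.        ] [ 307.1062051  -306.64498027    5.        ] note [ 480.58699167 -344.15697364    5.        ]
```

drive_tool:
  commands:
    - [[0,0.1,-3.0],[0,0,0]]
    - [[0,0,-3.0],[0,0,0]]
    - [[0,0,-3.0],[0,0,0]]
    - [[0,0,-3.0],[0,0,0]]
    - [[0,0,-2.0],[0,0,0]]
    - [[0,0,-1.4],[0,0,0]]
    - [[0,0,-0.6],[0,0,0]]
    - [[0,0,-0.3],[0,0,0]]
    - [[0,0,0],[0,0,0]]
    - [[0,0,0],[0,0,0]]

```text
clock: 16.65
tool_pos: [439.8, -245.6, 4.8]
tcp_rot: [-0.523, 0.475, -0.476, 0.523]
force: [-0.5, 0.5, 0.9]
gripper_width: 0.999
```

drive_tool:
  commands:
    - [[0,0,0],[0,0,0]]
    - [[0,0,0],[0,0,0]]
    - [[0,0,0],[0,0,0]]
    - [[0,0,0],[0,0,0]]
    - [[0,0,0],[0,0,0]]
    - [[0,0,0],[0,0,0]]
    - [[0,0,0],[0,0,0]]
    - [[0,0,0],[0,0,0]]
    - [[0,0,0],[0,0,0]]
    - [[0,0,0],[0,0,0]]
  grip: 0.0
  grip_force: 80

```text
clock: 17.65
tool_pos: [439.7, -245.4, 4.5]
tcp_rot: [0.523, -0.476, 0.476, -0.523]
force: [-1.2, 1.2, 9.6]
gripper_width: 0.167
```

Run:
```python
from h import *
s=r.read_state(); print(s["clock"],s["tool_pos"],s["force"],s["gripper_width"])
o=snap("wrist","wrist10")
```

```text
17.65 [ 439.66190041 -245.42865181    4.52497184] [-1.19649518  1.24049865  9.59206433] 0.16671726022256655
```

View pics/wrist10.png

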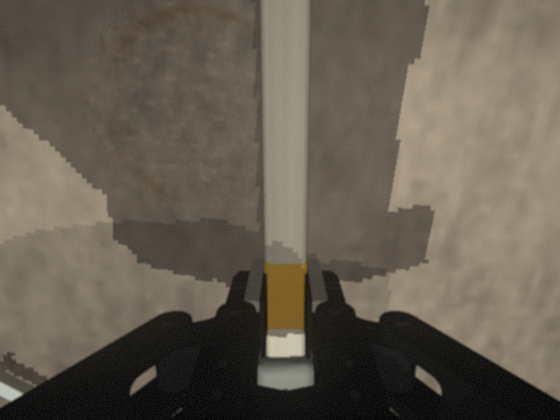

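drive_tool:
  commands:
    - [[0,0,0.4],[0,0,0]]
    - [[0,0,1.0],[0,0,0]]
    - [[0,0,1.6],[0,0,0]]
    - [[0,0,2.0],[0,0,0]]
    - [[0,0,2.0],[0,0,0]]
    - [[0,0,2.0],[0,0,0]]
    - [[0,0,2.0],[0,0,0]]
    - [[0,0,1.0],[0,0,0]]
    - [[0,0,0.4],[0,0,0]]
    - [[0,0,0],[0,0,0]]

```text
clock: 18.7
tool_pos: [439.5, -245.5, 128.2]
tcp_rot: [0.523, -0.476, 0.476, -0.523]
force: [-1.1, -0.2, -4.6]
gripper_width: 0.167
```

Run:
```python
from h import *
s=r.read_state(); print(s["clock"],s["tool_pos"],s["force"],s["wrist_torque"],s["gripper_width"],s["joints"].round(2))
o=snap("wrist","wrist11")
snap("scene","scene11")
```

```text
18.7 [ 439.50727579 -245.47197873  128.21414512] [-1.0789762  -0.23609493 -4.56814099] [-0.0492856   0.04466103  0.02436201] 0.16747921697897855 [ 0.63  0.77 -0.33  1.86  0.42  0.58  0.12]
```

View pics/wrist11.png

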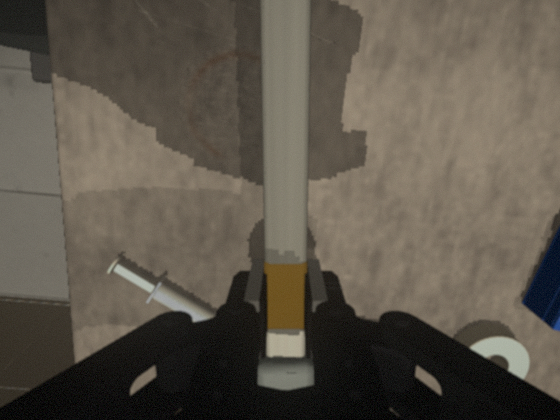

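View pics/scene11.png

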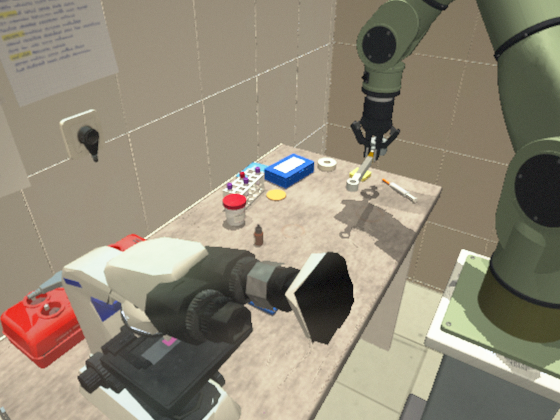

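drive_tool:
  commands:
    - [[0.25,1.25,0],[0,0,-2.55]]
    - [[0.5,2.5,0],[0,0,-5.05]]
    - [[0.5,2.5,0],[0,0,-5.05]]
    - [[0.5,2.5,0],[0,0,-5.05]]
    - [[0.5,2.5,0],[0,0,-5.05]]
    - [[0.5,2.5,0],[0,0,-5.05]]
    - [[0.5,2.5,0],[0,0,-5.05]]
    - [[0.5,2.5,0],[0,0,-5.05]]
    - [[0.5,2.5,0],[0,0,-5.05]]
    - [[0.25,1.25,0],[0,0,-2.55]]

```text
clock: 19.8
tool_pos: [484.6, -18.0, 127.5]
tcp_rot: [-0.298, 0.641, -0.641, 0.298]
force: [0.0, -0.7, -2.9]
gripper_width: 0.166
```

Run:
```python
from h import *
s=r.read_state(); print(s["clock"],s["tool_pos"],s["joints"].round(2),s["gripper_width"])
R=Ro.from_quat(s["tcp_rot"]).as_matrix();print(R[:,1].round(3),np.degrees(np.arctan2(R[1,2],R[0,2])))
```

```text
19.8 [484.59677722 -17.97870591 127.45338793] [-0.01  0.75 -0.03  1.93  0.04  0.47 -0.77] 0.1656351621440452
[-0.001  0.001 -1.   ] -40.114685708064144
```

drive_tool:
  commands:
    - [[0.27,1.4,0],[0,0,-2.8]]
    - [[0.55,2.8,0],[0,0,-5.6]]
    - [[0.55,2.8,0],[0,0,-5.6]]
    - [[0.55,2.8,0],[0,0,-5.6]]
    - [[0.55,2.8,0],[0,0,-5.6]]
    - [[0.55,2.8,0],[0,0,-5.6]]
    - [[0.55,2.8,0],[0,0,-5.6]]
    - [[0.55,2.8,0],[0,0,-5.6]]
    - [[0.55,2.75,0],[0,0,-5.6]]
    - [[0.27,1.2,0],[0,0,-2.7]]

```text
clock: 20.8
tool_pos: [533.3, 232.0, 127.0]
tcp_rot: [-0.002, -0.707, 0.707, 0.003]
force: [0.1, -0.4, -3.2]
gripper_width: 0.162
```

drive_tool:
  commands:
    - [[0,0,0],[0,0,0]]
    - [[0,0,0],[0,0,0]]
    - [[0,0,0],[0,0,0]]
    - [[0,0,0],[0,0,0]]
    - [[0,0,0],[0,0,0]]
    - [[0,0,0],[0,0,0]]
    - [[0,0,0],[0,0,0]]
    - [[0,0,0],[0,0,0]]
    - [[0,0,0],[0,0,0]]
    - [[0,0,0],[0,0,0]]

```text
clock: 21.8
tool_pos: [534.0, 229.1, 128.2]
tcp_rot: [0.002, 0.707, -0.707, -0.002]
force: [-0.2, 0.2, -3.9]
gripper_width: 0.166
```

Run:
```python
from h import *
s=r.read_state(); print(s["clock"],s["tool_pos"],s["joints"].round(2),s["gripper_width"])
R=Ro.from_quat(s["tcp_rot"]).as_matrix();print(R[:,1].round(3),np.degrees(np.arctan2(R[1,2],R[0,2])))
snap("wrist","wrist12");snap("top","top12")
```

```text
21.8 [533.95929456 229.11129087 128.17633698] [-0.61  0.87  0.31  1.59 -0.36  0.74 -1.72] 0.16596268491172528
[ 0.  0. -1.] -90.35260211707323
```

View pics/wrist12.png

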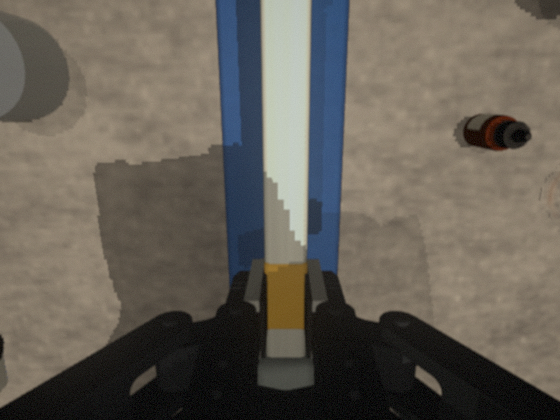

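View pics/top12.png

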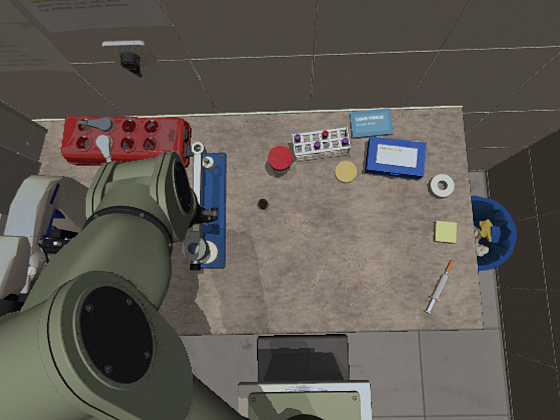

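Run:
```python
from h import *
t=load("top12");cv2.imwrite("pics/z12.png",cv2.resize(t["im"][135:280,165:240],None,fx=4,fy=4,interpolation=cv2.INTER_CUBIC))
o=load("wrist12");hsv=cv2.cvtColor(o["im"],cv2.COLOR_BGR2HSV);m=cv2.inRange(hsv,(100,100,30),(125,255,255))
for row in (5,60,120,240):
    c=np.where(m[row,200:370])[0]+200
    a,b=plane(o,c.min()-.5,row,12),plane(o,c.max()+.5,row,12); 
    g=o["im"][row].astype(int); w=[x for x in range(240,340) if g[x,2]>g[x,0]*0.75 and g[x,2]>80]; k=(min(w)+max(w))/2
    print(row,a[:2].round(1),b[:2].round(1),((a+b)/2)[:2].round(1),"bar",min(w),max(w),plane(o,k,row,145)[:2].round(1))
```

```text
5 [665.4 271.2] [665.  188.4] [665.2 229.8] bar 260 311 [634.3 227.8]
60 [633.1 271.2] [632.7 188.3] [632.9 229.7] bar 261 310 [618.6 227.9]
120 [594.8 272. ] [594.4 188.8] [594.6 230.4] bar 262 309 [600. 228.]
240 [506.9 272.3] [506.4 189.2] [506.6 230.7] bar 265 339 [557.2 222.2]
```

View pics/z12.png

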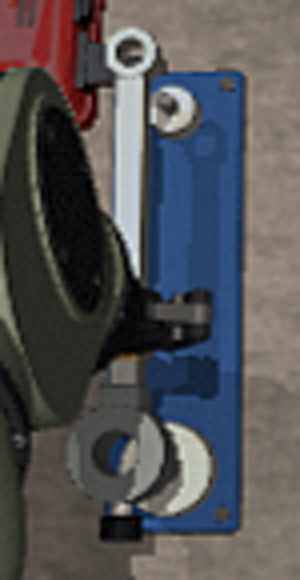

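Run:
```python
from h import *
t=load("top12")
E=plane(t,198,147.25,145.7);H=plane(t,194.5,248.75,159.7);print(E,H,np.linalg.norm((E-H)[:2]))
print("pins",plane(t,207,161,50),plane(t,205,251.5,50))
```

```text
[698.76887745 224.41275723 145.7       ] [466.47599774 225.64865078 159.7       ] 232.2961674167421
pins [693.33067173 225.07981799  50.        ] [466.87326806 227.91582525  50.        ]
```

drive_tool:
  commands:
    - [[0,0.1,-0.2],[0,0,0]]
    - [[-0.1,0.1,-0.4],[0,0,0]]
    - [[0,0,-0.4],[0,0,0]]
    - [[0,0,-0.4],[0,0,0]]
    - [[0,0,-0.3],[0,0,0]]
    - [[0,0,-0.1],[0,0,0]]
    - [[0,0,0],[0,0,0]]
    - [[0,0,0],[0,0,0]]
    - [[0,0,0],[0,0,0]]
    - [[0,0,0],[0,0,0]]

```text
clock: 22.9
tool_pos: [533.0, 231.1, 110.3]
tcp_rot: [0.002, 0.707, -0.707, -0.002]
force: [-0.3, 0.2, -4.3]
gripper_width: 0.165
```

drive_tool:
  commands:
    - [[0,0,0],[0,0,0]]
    - [[0,0,0],[0,0,0]]
    - [[0,0,0],[0,0,0]]
    - [[0,0,0],[0,0,0]]
    - [[0,0,0],[0,0,0]]
    - [[0,0,0],[0,0,0]]
    - [[0,0,0],[0,0,0]]
    - [[0,0,0],[0,0,0]]
    - [[0,0,0],[0,0,0]]
    - [[0,0,0],[0,0,0]]

```text
clock: 23.9
tool_pos: [532.9, 231.1, 110.1]
tcp_rot: [0.002, 0.707, -0.707, -0.002]
force: [-0.9, 0.5, -3.9]
gripper_width: 0.163
```

Run:
```python
from h import *
s=r.read_state(); print(s["clock"],s["tool_pos"],s["joint_velocities"].round(4),s["force"],s["gripper_width"])
R=Ro.from_quat(s["tcp_rot"]).as_matrix();print(R[:,1].round(3),np.degrees(np.arctan2(R[1,2],R[0,2])))
o=snap("wrist","wrist13");t=snap("top","top13")
a=cv2.resize(t["im"][135:280,165:275],None,fx=4,fy=4,interpolation=cv2.INTER_CUBIC);cv2.imwrite("pics/z13.png",a)
d=cv2.absdiff(load("top0")["im"],t["im"]).max(2)[100:340,225:470]; print("changed px right of cradle:",[(int(x[0]+225),int(x[1]+100),int(x[4])) for x in cv2.connectedComponentsWithStats((d>40).astype(np.uint8))[2][1:] if x[4]>15])
```

```text
23.9 [532.94543851 231.0802246  110.14928845] [0.0007 0.0015 0.0013 0.0022 0.     0.0003 0.0014] [-0.90581796  0.51056345 -3.91259778] 0.16263093316803104
[-0.  0. -1.] -90.35182881566627
changed px right of cradle: [(257, 199, 85), (325, 245, 711), (438, 249, 78), (424, 250, 73)]
```

View pics/z13.png

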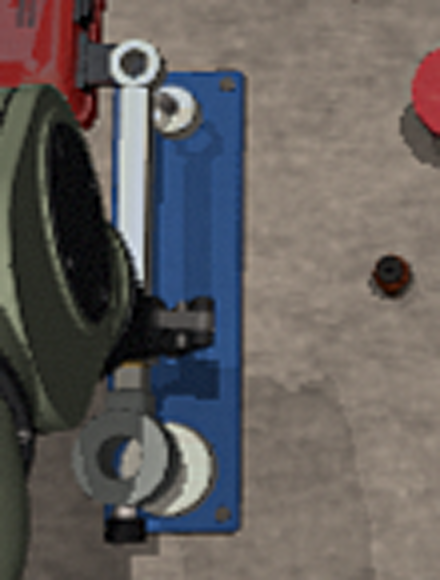

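View pics/wrist13.png

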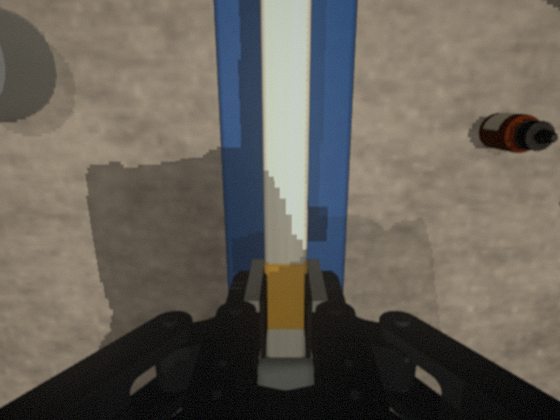

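Run:
```python
from h import *
t=load("top13")
E=plane(t,198.5,150.75,127.6);H=plane(t,195,250,141.6);S=plane(t,207,161,50);B=plane(t,205,251.5,50)
print(E[:2],H[:2],(E-S)[:2],(H-B)[:2])
r.job_done()
print(r.read_state()["tool_pos"],r.read_state()["gripper_width"])
```

```text
[696.16243489 227.65102397] [464.9707191  229.11507285] [2.83176317 2.57120597] [-1.90254897  1.1992476 ]
the job is handed in; nothing more can be done
the job is handed in; nothing more can be done
```

I moved the dropper bottle from the cradle to the bare worktop at about (586, 90) mm, roughly 100 mm from the cradle's edge, and let go of it. I then gripped the lever on its yellow band, lifted it, turned it about 96°, and brought it over the cradle. I handed the job in with the arm still holding it, at about 24 s.

**Last checks:**
- **Position:** the top camera put the bore within about 2.5 mm and the eye within about 4 mm of straight above their pins.
- **Height and level:** the underside is about 55 mm above the pin tips. That figure comes from the tool height and the grasp offset, not from a separate camera measurement. The tool points straight down, and the lever looks unchanged in the grip since pick-up.
- **Stillness and contact:** joint speeds were nearly zero, and the wrist carried only the lever's weight (about 4 N).
- **Bottle and bystanders:** the bottle was upright and clear. In the top view nothing changed to the right of the cradle except the bottle and the lever. The saline bottle was not checked.

**Disagreements between measurements:**
- The top camera and the wrist camera differed by 2–4 mm on the pin positions, and the top view gave a pin spacing of 226.5 mm instead of 230 mm. I used the wrist values.
- Heights worked out from two views came out 2–16 mm lower than the stated ones on small features such as the pins and the lever top. For the brown body's top edge (50 mm) they gave 27–35 mm. The views were too close together for good height, so I used the stated heights.
- The script's last state read came after hand-in and was refused, so there is no reading after that point.

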